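# Brush out the tilted candle beaker

## Task

Take the long brush out of its forked stand and gently brush out the tall metal beaker that leans in the wooden cradle: push the brush down to the bottom, draw the bristles up to the mouth, and push down to the bottom once more. Then hang the brush back in the fork by its collar, upright and let go. Leave the beaker at its tilt and everything else on the table where it stands.

Things in the scene. Friction and masses are not known exactly. Their poses are not given: they have to be found in the camera images.
- brush: Long brush, 236 mm, hanging upright in the fork. Origin: centre of the bristle end (tip); z towards the handle. From the tip: off-white bristle head, 40 mm diameter, 0-60 mm; steel stem, 8 mm diameter, to 130 mm; aluminium collar, 34 mm diameter, 130-136 mm; pale wooden handle, 16 mm square (sides along x and y), 136-236 mm. Mass about 110 g; gripped by the handle from above.
- brush_collar (a point): Centre of the underside of the brush's collar, 130 mm from the tip; axes as the brush.
- stand: Fixed stand for the brush: wooden base 110 x 90 x 14 mm (x, y, z), a round aluminium post, 14 mm diameter, 42 mm behind the centre (+x), carrying a level two-pronged fork. Origin: centre of the base's underside, z up. The fork's slot runs along x and opens to the stand's -x.
- fork_seat (a point): Point midway between the prongs on the fork's top face, 165 mm above the table, where the brush hangs; axes as the stand. Slot 16 mm wide, from 12 mm behind (+x, closed) to 46 mm in front (-x, open). Prongs 10 mm wide, 8 mm thick, with 7 mm high lips at the front end: lift the collar over them. The bristle head cannot pass up through the slot; the brush goes out and in along it.
- cradle: Fixed wooden cradle: base 170 x 124 x 15 mm (x, y, z), its centre 20 mm to +x of the origin; two upright cheeks 50 x 12 mm, 95 mm high, at y = +-52 mm and 30 mm to +x, hold the beaker on a stiff pivot 70 mm above the table. Origin on the table. The beaker leans towards the cradle's -x.
- beaker_floor (a point): Centre of the inner floor of the leaning aluminium beaker; z runs along the beaker's axis to its mouth. The bore is round, 60 mm diameter, 124 mm deep; walls 4 mm.
- beaker_mouth (a point): Centre of the beaker's mouth, 124 mm along the beaker's axis from its inner floor, rim 72 mm outside diameter; z points out of the mouth.
- beaker (a joint): Tilt of the beaker from vertical (rad), towards the cradle's -x; 0 is upright. The pivot is very stiff and is not to be moved.
- candlestick: Aluminium candlestick without candle, 105 mm high, base 100 mm diameter, neck 36 mm diameter at the top; loose. Origin: centre of its underside, z up.
- candlestick_lit: The same candlestick with a yellow candle, 204 mm high in all; loose. Origin: centre of its underside, z up.
- polish_tin: Flat grey tin with aluminium lid, 71 mm diameter, 29 mm high; loose. Origin: centre of its underside, z up.
- matchbox: Cardboard matchbox 55 x 36 x 14 mm; loose. Origin: centre of its underside, z up.
- spare_beaker: A second aluminium beaker like the leaning one, standing upright on the table, 72 mm diameter, 130 mm high; loose. Origin: centre of its underside, z up.
- napkin_ring: Wooden ring, 48 mm outside diameter, 30 mm high, standing on its end; loose. Origin: centre of its underside, z up.
Not all that is in view belongs to the job. What is shaped like the stand but orange is not meant.

How it is judged:
By the outcome, as a careful person would: the job done as asked, in the order asked, and still so for the second after the job is handed in, with the robot touching nothing.
It also fails if it takes over 64 s, if anything falls off the work surface, if the arm or the gripper's body presses on something with over 40 N, if the wrist force passes 120 N, or if a joint passes its speed limit or range.

## Robot

A 7-joint arm with a two-finger parallel gripper is mounted at the origin on the work surface. World frame = base frame: x ahead of the robot, y to its left, z up, the work surface at z = 0. Lengths are in mm, angles in degrees, forces in N, time in s.
With the tool pointing down it reaches from about 400 to 850 mm from the base axis. Payload 4.5 kg.
Tool frame: the origin (TCP) lies at the very end of the fingers, on their centre line; the grasp point (between the pads) lies 19 mm behind it; x points along the fingers, y is the direction in which the jaws open and shut, and the axes are right-handed (so a half turn about x gives the same grasp; the last joint's range is limited). The gripper opens to 88 mm and grips with 3 to 60 N. Pads are 18 mm wide; open, the fingers measure 123 mm over their backs; the gripper's body (75 mm by 187 mm) begins 45 mm behind the grasp point.
Start: joints at [72.009, 39.483, -11.15, 89.685, 9.013, 51.709, -12.324], TCP at [213.049, -587.593, 218.243] pointing down, gripper open.
Joint ranges: [-172.22, 172.22], [-26.19, 119.32], [-84.43, 86.54], [7.71, 146.69], [-57.33, 237.33], [2.42, 119.75], [-152.13, 152.13]. Speed limits (degrees/s): [147.25, 147.25, 180, 180, 180, 180, 180].

## Interface

Orientations are given as a 3x3 rotation matrix whose columns are the frame's x, y, z axes.
In Python, from station import env, optics gives the robot as it stands. The module is installed in compiled form; this text tells all that it offers.
- The arm moves only by the tool apply_moves, never from a script. Its argument "targets" is a list of rows, each a list of 2 entries, a list of its own where there are three numbers: the shift along the tool's x, y, z in units of 0.4 m (1.0 is 0.4 m), then the turn, a rotation vector about the tool's x, y, z in units of pi/4 rad (1.0 is pi/4 rad). A call has 1 to 20 rows; each row shifts and turns the commanded pose from where the row before left it, along the tool's axes as they then stand; what a row does not reach is not made up. A row lasts 1/10 s, in which the tool goes at most 50 mm and 8.59 degrees, less where a joint would pass 70% of its speed; a pose out of reach is approached as far as the arm can. A call with a number of a shift or a turn outside -1 to 1 is refused whole. A call with a gripper value outside its range is refused whole. "grip" is the opening, from 0 (shut) to 1 (fully open), set as the call begins (left out, the last holds). The fingers move at their own pace and stop on an object; "newtons" is the grip in N (left out, the last holds). Time passes only in rows, so rows that do not move let the fingers close. It gives the time, the measured TCP pose, the force and the opening at its end, in the units of the state.
- env.read_state(): the state, without advancing time (a new reading comes with each control period).
- optics.get_image(name): name is "side" or "top"; returns the picture (480x640x3 uint8, blue, green, red); there is no depth.
- optics.camera_model(name): a dict with "K" (3x3 intrinsics, pixels), "k1" (the pictures are not rectified: a ray, as slopes to the right and down, at radius r is drawn at 1 + k1 r^2 times it, then the intrinsics apply), "view" (4x4, takes a point from world to camera coordinates). Camera axes: x right, y up, looking along -z (the intrinsics and any distortion apply to the point x, -y, -z); pixel columns grow to the right and rows downward; lengths in mm; the calibration is good to about 2 mm. A picture is of the moment at which its call begins. camera_model takes no time and is no camera call.
- env.sign_off(): hands the job in, once; it reports no verdict.
The state is a dict: "time_s": time; "joint_positions": joint angles; "qvel": joint speeds; "joint_torque": joint torques, N m; "tool_pos": TCP position; "tcp_rot": TCP orientation; "wrist_force": force on the tool from outside, world axes, zero at the start; "wrist_torque": the same for the moment, N m; "grip_width": opening from 0.0 (shut) to 1.0 (fully open).
Only numpy, scipy, OpenCV 4.12 (cv2) and the standard library are available. Lean on these libraries where they do the work, as an engineer would, in place of code of your own. Each camera call takes 0.05 s, during which the arm holds its last target. There are 200 camera calls.

## Working session

There is one attempt and no reset: what is moved stays moved. The work goes in short steps, Python scripts to look and compute and a tool call to move; the robot and the scene stay as the last step left them, time stands still between calls to the robot, and variables do not carry over. Pictures are saved under pics/ and viewed, about 8 in all and at most 12, crops included, and the job is handed in when it is done.

Besides the shell and the picture viewer there is one more tool, called after ">>>" as name(argument=value, ...) on one line, values as JSON. apply_moves: Moves the arm, as the interface text tells. Its arguments: {"type":"object","properties":{"targets":{"type":"array"},"grip":{"type":"number"},"newtons":{"type":"number"}},"required":["targets"]}

```bash
mkdir -p pics; python3 - <<'E'
from station import env, optics
import cv2, json
s=env.read_state()
print({k:s[k] for k in s})
for n in("side","top"):
    im=optics.get_image(n); cv2.imwrite(f"pics/{n}0.png",im)
    m=optics.camera_model(n); print(n,m)
E
```

```text
{'time_s': 0.0, 'joint_positions': array([ 72.00914968,  39.53457969, -11.14432466,  89.74534895,
         9.01385138,  51.70999833, -12.32184077]), 'qvel': array([-0.0079809 , -0.07799965, -0.03910032,  0.10717392, -0.04936234,
        0.08456345, -0.09577024]), 'joint_torque': array([ 3.07451510e-04, -5.27555430e+01, -1.26709610e+00, -1.53427076e+01,
       -5.27381455e-02,  6.49214722e-03,  1.75935111e-04]), 'tool_pos': array([ 212.72565983, -586.95863386,  217.39243234]), 'tcp_rot': array([[-7.88726217e-04,  3.40956255e-01, -9.40078832e-01],
       [ 1.71067662e-03, -9.40077289e-01, -3.40957131e-01],
       [-9.99998226e-01, -1.87709271e-03,  1.58197708e-04]]), 'wrist_force': array([0.03090266, 0.20154889, 0.25285659]), 'wrist_torque': array([-0.02192629,  0.06478263,  0.00737162]), 'grip_width': 1.0021091924230168}
side {'K': array([[436.79031456,   0.        , 320.59471298],
       [  0.        , 436.79031456, 238.58257919],
       [  0.        ,   0.        ,   1.        ]]), 'k1': -0.10314898078858026, 'view': array([[-8.78742744e-01, -4.76894844e-01, -1.95575659e-02,
         4.65641286e+02],
       [ 3.46411695e-01, -6.65426641e-01,  6.61215791e-01,
        -2.19663829e+02],
       [-3.28344527e-01,  5.74263609e-01,  7.49940784e-01,
        -9.85085744e+02],
       [ 0.00000000e+00,  0.00000000e+00,  0.00000000e+00,
         1.00000000e+00]])}
top {'K': array([[567.83848872,   0.        , 323.87508484],
       [  0.        , 567.83848872, 246.49219711],
       [  0.        ,   0.        ,   1.        ]]), 'k1': -0.02354241354360361, 'view': array([[ 4.23957982e-03, -9.99990612e-01,  8.95688225e-04,
         1.66763609e+01],
       [ 9.83922804e-01,  4.33137767e-03,  1.78541743e-01,
        -4.98676181e+02],
       [-1.78543947e-01,  1.24346099e-04,  9.83931930e-01,
        -1.53693047e+03],
       [ 0.00000000e+00,  0.00000000e+00,  0.00000000e+00,
         1.00000000e+00]])}
```

View pics/side0.png

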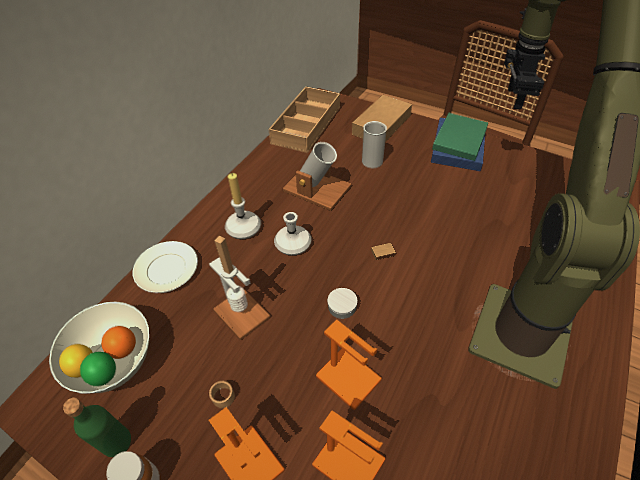

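View pics/top0.png

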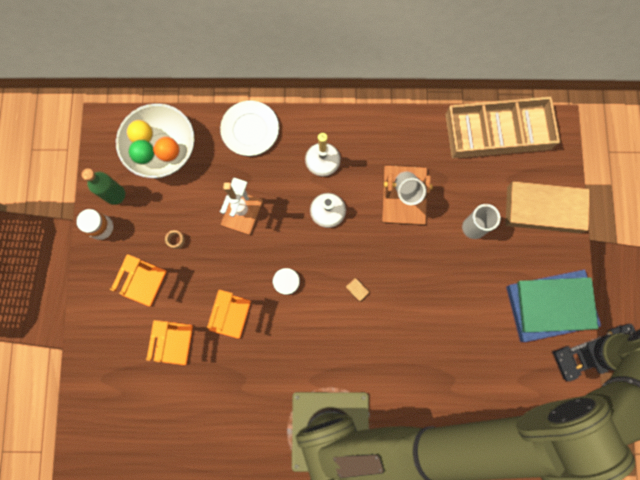

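The top view shows the wooden stand with the brush near px (240,205), the cradle with the leaning beaker near (407,192), and the orange decoys at the lower left. In the side view the stand is near (240,300) and the cradle near (318,180). I'll zoom in on both.

```bash
python3 - <<'E'
import cv2, numpy as np
S=cv2.imread("pics/side0.png");T=cv2.imread("pics/top0.png")
def c(im,x,y,w,h,f):
    t=cv2.resize(im[y:y+h,x:x+w],None,fx=f,fy=f,interpolation=cv2.INTER_CUBIC)
    for k in range(0,w,10): cv2.line(t,(k*f,0),(k*f,6 if k%50 else 14),(0,255,255),1)
    for k in range(0,h,10): cv2.line(t,(0,k*f),(6 if k%50 else 14,k*f),(0,255,255),1)
    return t
A=np.hstack([c(S,200,230,80,110,5),c(T,205,165,80,110,5)]);cv2.imwrite("pics/z1.png",A)
B=np.hstack([c(S,275,130,80,90,5),c(T,370,150,80,90,5)]);cv2.imwrite("pics/z2.png",B)
E
```

```text
(no output)
```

View pics/z1.png

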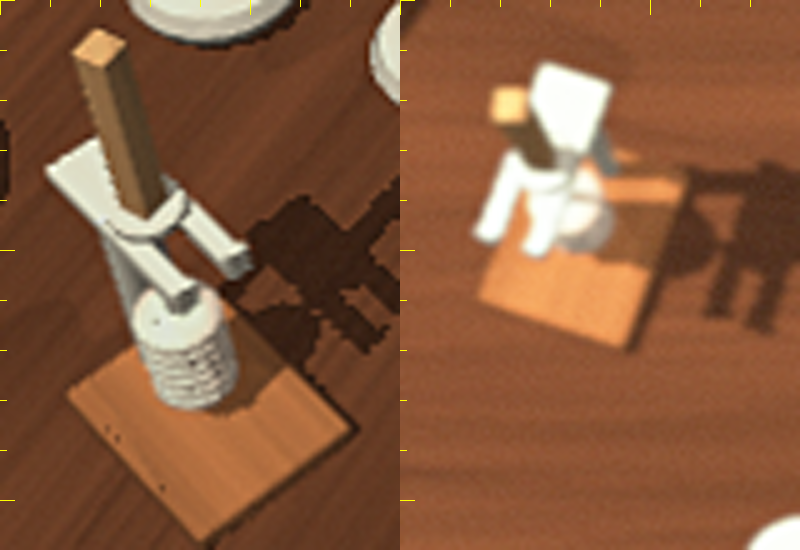

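View pics/z2.png

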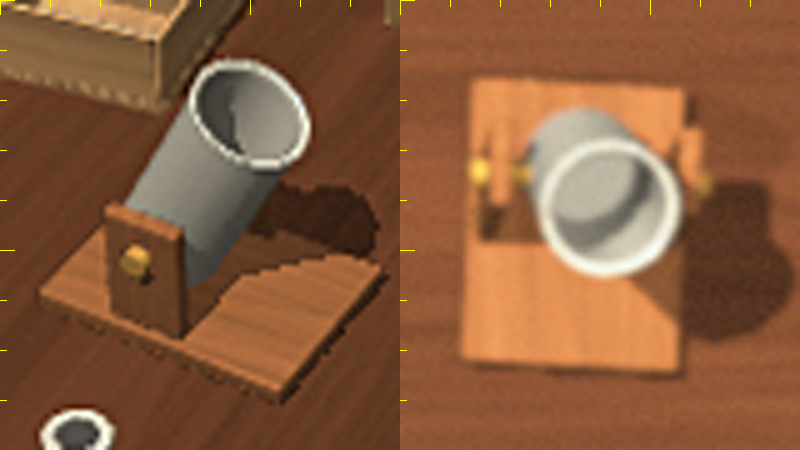

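The zooms show the handle top at side (220,239) and top (227,186), with the fork opening toward the robot. The beaker mouth is centred near side (325,152) and top (412,191). I'll fit the poses to these keypoints.

```bash
cat > h.py <<'E'
import numpy as np, cv2
from scipy.optimize import least_squares
from scipy.spatial.transform import Rotation as R
from station import env, optics
M={n:optics.camera_model(n) for n in("side","top")}
def proj(n,P):
    m=M[n];P=np.atleast_2d(P);c=P@m["view"][:3,:3].T+m["view"][:3,3]
    s=np.c_[c[:,0],-c[:,1]]/-c[:,2:];s=s*(1+m["k1"]*(s**2).sum(1,keepdims=True))
    return s@m["K"][:2,:2].T+m["K"][:2,2]
def Rz(a):return R.from_euler('z',a,degrees=True).as_matrix()
def px(o,l):return (np.array(l,float)+.5)/5-.5+np.array(o)
E
cat > m.py <<'E'
from h import *
ss=px((200,230),[(67,395),(203,541),(352,428)]); S3=[(-55,45,14)]  # order decided below
st=px((205,165),[(80,298),(227,348),(288,180)])
# side: left corner, bottom corner, right corner ; top: (-,+),(-,-),(+,-)
import itertools
Ct=np.array([(-55,45,14),(-55,-45,14),(55,-45,14)],float)
Call=np.array([(a*55,b*45,14) for a,b in((-1,1),(-1,-1),(1,-1),(1,1))],float)
hs=px((200,230),[(78,50),(97,30),(126,42),(106,66)]).mean(0);ht=px((205,165),[(93,87),(126,88),(124,122),(91,121)]).mean(0)
best=None
for k in range(4):
    Cs=Call[[k,(k+1)%4,(k+2)%4]] 
    for Cq in (Cs,Cs[::-1]):
        f=lambda p:np.r_[(proj("top",Ct@Rz(p[2]).T+[p[0],p[1],0])-st).ravel(),(proj("side",Cq@Rz(p[2]).T+[p[0],p[1],0])-ss).ravel()]
        r=least_squares(f,[600,240,-18])
        if best is None or r.cost<best.cost:best=r
print("stand",best.x,best.cost,np.round(best.fun,2))
p=best.x;print("seat",np.r_[p[:2],165])
h=least_squares(lambda P:np.r_[proj("side",P)[0]-hs,proj("top",P)[0]-ht],[600,240,270])
print("handle top",h.x,h.fun)
# handle yaw from corners
sq=np.array([(a*8,b*8,0) for a,b in((1,1),(1,-1),(-1,-1),(-1,1))])
tc=px((205,165),[(93,87),(126,88),(124,122),(91,121)])
sc=px((200,230),[(78,50),(97,30),(126,42),(106,66)])
def near(n,c,a):
    q=proj(n,sq@Rz(a).T+h.x);q=q-q.mean(0)+c.mean(0)
    return sum(((q-ci)**2).sum(1).min() for ci in c)
A=np.arange(-45,45,3)
for n,c in(("top",tc),("side",sc)):
    e=[near(n,c,a) for a in A];print(n,"handle yaw",A[np.argsort(e)[:3]],np.sort(e)[:3])
# cradle
ct=px((370,150),[(72,78),(285,88),(280,370),(60,357)])
C3=np.array([(105,62,15),(105,-62,15),(-65,-62,15),(-65,62,15)],float)
c_s=px((275,130),[(40,292),(280,390),(383,268)])
def fc(p,side):
    r=(proj("top",C3@Rz(p[2]).T+[p[0],p[1],0])-ct).ravel()
    if side: r=np.r_[r,(proj("side",C3[[0,3,2]]@Rz(p[2]).T+[p[0],p[1],0])-c_s).ravel()]
    return r
for side in(0,1):
    c=least_squares(fc,[650,-200,-2],args=(side,));print("cradle",c.x,c.cost,np.round(c.fun,2))
cr=c.x
es=px((275,130),[(190,60),(310,168)]);et=px((370,150),[(137,138),(282,276)])
t=np.linspace(0,2*np.pi,200);circ=36*np.c_[np.cos(t),np.sin(t),0*t]
def fm(q):
    Rm=Rz(cr[2])@R.from_euler('y',-q[3],degrees=True).as_matrix()
    r=[]
    for n,e in(("side",es),("top",et)):
        u=proj(n,circ@Rm.T+q[:3]);r+=list(u.min(0)-e[0])+list(u.max(0)-e[1])
    return np.array(r)
m=least_squares(fm,[650,-200,150,25]);Rm=Rz(cr[2])@R.from_euler('y',-m.x[3],degrees=True).as_matrix()
print("mouth",m.x,np.round(m.fun,2)); print("axis",Rm[:,2],"floor",m.x[:3]-124*Rm[:,2])
pv=np.r_[cr[:2],0]+Rz(cr[2])@[30,0,70];d=m.x[:3]-pv;print("pivot",pv,"along",d@Rm[:,2],"perp",d@Rm[:,0],d@Rm[:,1])
np.savez("p.npz",stand=p,cr=cr,m=m.x,h=h.x)
E
python3 m.py
```

```text
stand [603.45304905 256.29334002 -18.56168145] 2.2810976635640787 [-0.61  0.72 -0.51  0.66  0.43 -1.12 -0.32 -0.62 -0.37  0.32  0.74 -0.52]
seat [603.45304905 256.29334002 165.        ]
handle top [605.7362448  255.87760908 271.44414302] [-0.44548084 -0.09726945  0.25698333  0.51763727]
top handle yaw [ 0 -3  3] [0.25939269 0.26721397 0.72690408]
side handle yaw [ 0  3 -3] [3.60351761 3.84562127 3.8543446 ]
cradle [ 639.33160116 -212.39638414   -2.91601641] 0.42123082219613966 [ 0.08 -0.5  -0.07 -0.21 -0.38  0.22  0.36  0.47]
cradle [ 638.81941598 -212.4681278    -2.89094977] 0.9546612452529977 [ 0.09 -0.32 -0.05 -0.05 -0.34  0.38  0.4   0.65 -0.84 -0.26 -0.03  0.15
  0.2  -0.34]
mouth [ 629.35705062 -212.53898987  149.51540266   26.24464133] [-0.25 -0.03 -0.   -0.13  0.88  0.5  -0.85 -0.23]
axis [-0.44164203  0.02230268  0.8969141 ] floor [ 684.12066221 -215.30452237   38.29805385]
pivot [ 668.78123607 -213.98118337   70.        ] along 88.76202810354101 perp -0.2182522288758931 -0.5480080373354327
```

Checks agree: the handle top measures z=271 as the text says. The mouth axis passes through the pivot to within 1 mm, and the tilt is about 26°. Next I'll turn the tool to line up with the handle and rise.

>>> apply_moves(targets=[[[-0.0313, 0, 0], [-0.1557, 0, 0]], [[-0.0313, 0, 0], [-0.1557, 0, 0]], [[-0.0313, 0, 0], [-0.1557, 0, 0]], [[-0.0313, 0, 0], [-0.1557, 0, 0]], [[-0.0313, 0, 0], [-0.1557, 0, 0]], [[-0.0313, 0, 0], [-0.1557, 0, 0]], [[-0.0313, 0, 0], [-0.1557, 0, 0]], [[-0.0313, 0, 0], [-0.1557, 0, 0]], [[-0.0313, 0, 0], [-0.1557, 0, 0]], [[-0.0313, 0, 0], [-0.1557, 0, 0]]], grip=1.0)

```text
time_s: 1.1
tool_pos: [212.7, -587.3, 343.4]
tcp_rot: [[-0.001, 1.0, 0.005], [0.001, 0.005, -1.0], [-1.0, -0.001, -0.001]]
wrist_force: [0.7, 1.6, -0.3]
grip_width: 1.0
```

>>> apply_moves(targets=[[[0, 0.035, -0.075], [0, 0, 0]], [[0, 0.035, -0.075], [0, 0, 0]], [[0, 0.035, -0.075], [0, 0, 0]], [[0, 0.035, -0.075], [0, 0, 0]], [[0, 0.035, -0.075], [0, 0, 0]], [[0, 0.035, -0.075], [0, 0, 0]], [[0, 0.035, -0.075], [0, 0, 0]], [[0, 0.035, -0.075], [0, 0, 0]], [[0, 0.035, -0.075], [0, 0, 0]], [[0, 0.035, -0.075], [0, 0, 0]], [[0, 0.035, -0.075], [0, 0, 0]], [[0, 0.035, -0.075], [0, 0, 0]], [[0, 0.035, -0.075], [0, 0, 0]], [[0, 0.035, -0.075], [0, 0, 0]]])

```text
time_s: 2.5
tool_pos: [409.1, -166.4, 343.2]
tcp_rot: [[-0.001, 1.0, -0.0], [-0.0, -0.0, -1.0], [-1.0, -0.001, 0.0]]
wrist_force: [0.3, 0.7, -0.2]
grip_width: 0.996
```

>>> apply_moves(targets=[[[0, 0.035, -0.075], [0, 0, 0]], [[0, 0.035, -0.075], [0, 0, 0]], [[0, 0.035, -0.075], [0, 0, 0]], [[0, 0.035, -0.075], [0, 0, 0]], [[0, 0.035, -0.075], [0, 0, 0]], [[0, 0.035, -0.075], [0, 0, 0]], [[0, 0.035, -0.075], [0, 0, 0]], [[0, 0.035, -0.075], [0, 0, 0]], [[0, 0.035, -0.075], [0, 0, 0]], [[0, 0.035, -0.075], [0, 0, 0]], [[0, 0.035, -0.075], [0, 0, 0]], [[0, 0.035, -0.075], [0, 0, 0]], [[0, 0.035, -0.075], [0, 0, 0]], [[0, 0.035, -0.075], [0, 0, 0]], [[0, 0, -0.005], [0, 0, 0]], [[0, 0, 0], [0, 0, 0]], [[0, 0, 0], [0, 0, 0]]])

```text
time_s: 4.2
tool_pos: [605.1, 252.7, 343.1]
tcp_rot: [[-0.0, 1.0, -0.001], [-0.002, -0.001, -1.0], [-1.0, -0.0, 0.002]]
wrist_force: [0.7, 0.2, -0.2]
grip_width: 1.002
```

```bash
python3 - <<'E'
from h import *
s=env.read_state();print(s["tool_pos"],s["joint_positions"],s["wrist_force"])
f=[]
for n,(x,y,w,h) in(("side",(180,190,100,110)),("top",(190,130,100,110))):
    im=optics.get_image(n)
    f.append(cv2.resize(im[y:y+h,x:x+w],None,fx=4,fy=4,interpolation=cv2.INTER_CUBIC))
cv2.imwrite("pics/a1.png",np.hstack(f))
E
```

```text
[605.07571992 252.73069568 343.14197744] [ -9.22876896  38.86669078 -36.11919998  72.49219711  22.51507419
  75.65858847 -44.80554566] [ 0.7439483   0.18485276 -0.23726012]
```

View pics/a1.png

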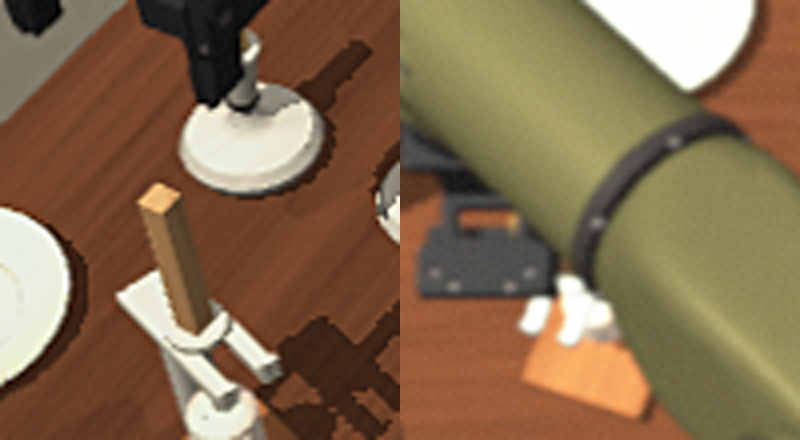

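The picture shows the brush untouched, with the fingers straddling the handle line. I'll descend now and close gently.

>>> apply_moves(targets=[[[0.01, 0.001, -0.004], [0, 0, 0]], [[0.0265, 0, -0.004], [0, 0, 0]], [[0.0265, 0, 0], [0, 0, 0]], [[0.0265, 0, 0], [0, 0, 0]], [[0.0265, 0, 0], [0, 0, 0]], [[0.0265, 0, 0], [0, 0, 0]], [[0.0265, 0, 0], [0, 0, 0]], [[0.0265, 0, 0], [0, 0, 0]], [[0.0265, 0, 0], [0, 0, 0]], [[0.0265, 0, 0], [0, 0, 0]], [[0.0265, 0, 0], [0, 0, 0]], [[0.0265, 0, 0], [0, 0, 0]], [[0, 0, 0], [0, 0, 0]], [[0, 0, 0], [0, 0, 0]]])

```text
time_s: 5.7
tool_pos: [605.6, 257.6, 222.7]
tcp_rot: [[-0.0, 1.0, -0.0], [-0.0, -0.0, -1.0], [-1.0, -0.0, 0.0]]
wrist_force: [-0.3, 0.3, 1.1]
grip_width: 1.004
```

>>> apply_moves(targets=[[[0, 0, 0], [0, 0, 0]], [[0, 0, 0], [0, 0, 0]], [[0, 0, 0], [0, 0, 0]], [[0, 0, 0], [0, 0, 0]], [[0, 0, 0], [0, 0, 0]], [[0, 0, 0], [0, 0, 0]], [[0, 0, 0], [0, 0, 0]], [[0, 0, 0], [0, 0, 0]], [[0, 0, 0], [0, 0, 0]], [[0, 0, 0], [0, 0, 0]]], grip=0.1, newtons=25)

```text
time_s: 6.7
tool_pos: [605.5, 257.6, 222.7]
tcp_rot: [[-0.0, 1.0, -0.0], [-0.0, -0.0, -1.0], [-1.0, -0.0, 0.0]]
wrist_force: [0.5, 0.4, -0.8]
grip_width: 0.184
```

>>> apply_moves(targets=[[[0, 0, 0], [0, 0, 0]], [[-0.008, 0, 0], [0, 0, 0]], [[-0.01, 0, 0], [0, 0, 0]], [[-0.012, 0, 0], [0, 0, 0]], [[-0.008, 0, 0], [0, 0, 0]], [[0, 0, 0], [0, 0, 0]]], grip=0.0, newtons=30)

```text
time_s: 7.3
tool_pos: [605.9, 257.9, 238.8]
tcp_rot: [[0.001, 1.0, -0.0], [0.001, -0.0, -1.0], [-1.0, 0.001, -0.001]]
wrist_force: [-0.6, 0.4, -0.6]
grip_width: 0.177
```

>>> apply_moves(targets=[[[0, -0.024, -0.008], [0, 0, 0]], [[0, -0.024, -0.008], [0, 0, 0]], [[0, -0.024, -0.008], [0, 0, 0]], [[0, -0.024, -0.008], [0, 0, 0]], [[0, -0.024, -0.008], [0, 0, 0]], [[0, -0.024, -0.008], [0, 0, 0]], [[0, -0.024, -0.008], [0, 0, 0]], [[0, -0.024, -0.008], [0, 0, 0]], [[0, -0.024, -0.008], [0, 0, 0]], [[0, 0, 0], [0, 0, 0]], [[0, 0, 0], [0, 0, 0]]])

```text
time_s: 8.4
tool_pos: [519.3, 286.4, 238.1]
tcp_rot: [[0.001, 1.0, 0.0], [-0.0, 0.0, -1.0], [-1.0, 0.001, 0.0]]
wrist_force: [0.2, -0.6, -2.0]
grip_width: 0.176
```

```bash
python3 - <<'E'
from h import *
f=[]
for n,(x,y,w,h) in(("side",(190,210,133,150)),("top",(170,130,133,150))):
    im=optics.get_image(n)
    f.append(cv2.resize(im[y:y+h,x:x+w],None,fx=3,fy=3,interpolation=cv2.INTER_CUBIC))
cv2.imwrite("pics/a2.png",np.hstack(f))
E
```

```text
(no output)
```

View pics/a2.png

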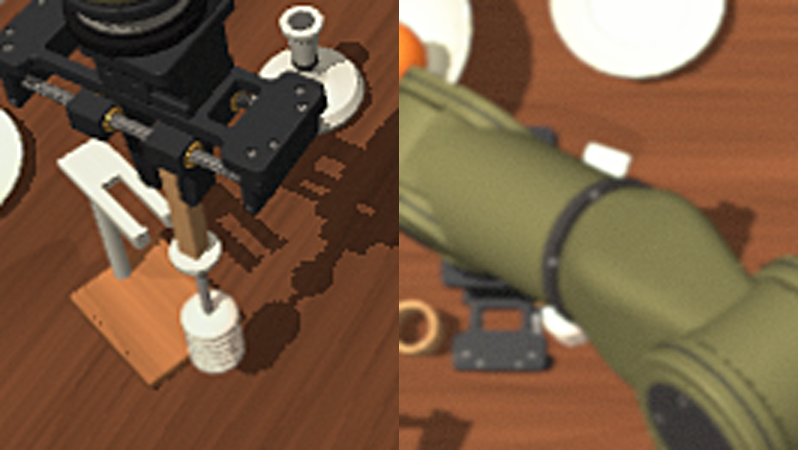

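The brush is out of the fork and held straight. Now I'll raise it, cross over and tilt.

>>> apply_moves(targets=[[[-0.03, 0, 0], [0, 0, 0]], [[-0.05, 0, 0], [0, 0, 0]], [[-0.05, 0, 0], [0, 0, 0]], [[-0.05, 0, 0], [0, 0, 0]], [[-0.05, 0, 0], [0, 0, 0]], [[-0.05, 0, 0], [0, 0, 0]], [[-0.05, 0, 0], [0, 0, 0]], [[-0.05, 0, 0], [0, 0, 0]]])

```text
time_s: 9.3
tool_pos: [519.3, 286.3, 391.8]
tcp_rot: [[0.001, 1.0, -0.0], [0.001, -0.0, -1.0], [-1.0, 0.001, -0.001]]
wrist_force: [-0.1, 0.0, -1.8]
grip_width: 0.177
```

>>> apply_moves(targets=[[[0, 0, 0.03], [0, 0, 0]], [[0, 0, 0.0635], [0, 0, 0]], [[0, 0, 0.0635], [0, 0, 0]], [[0, 0, 0.0635], [0, 0, 0]], [[0, 0, 0.0635], [0, 0, 0]], [[0, 0, 0.0635], [0, 0, 0]], [[0, 0, 0.0635], [0, 0, 0]], [[0, 0, 0.0635], [0, 0, 0]], [[0, 0, 0.0635], [0, 0, 0]], [[0, 0, 0.0635], [0, 0, 0]], [[0, 0, 0.0635], [0, 0, 0]], [[0, 0, 0.0635], [0, 0, 0]], [[0, 0, 0.0635], [0, 0, 0]], [[0, 0, 0.0635], [0, 0, 0]], [[0, 0, 0.0635], [0, 0, 0]], [[0, 0, 0.0635], [0, 0, 0]], [[0, 0, 0.0635], [0, 0, 0]], [[0, 0, 0.0635], [0, 0, 0]], [[0, 0, 0.0635], [0, 0, 0]], [[0, 0, 0.0635], [0, 0, 0]]])

```text
time_s: 11.3
tool_pos: [517.8, -210.3, 389.3]
tcp_rot: [[-0.002, 1.0, -0.001], [-0.0, -0.001, -1.0], [-1.0, -0.002, 0.0]]
wrist_force: [0.8, -0.3, -0.9]
grip_width: 0.172
```

>>> apply_moves(targets=[[[0, 0, 0], [0, -0.004, 0.08]], [[0, 0, 0], [0, -0.004, 0.084]], [[0, 0, 0], [0, -0.004, 0.084]], [[0, 0, 0], [0, -0.004, 0.084]], [[0, 0, 0], [0, -0.004, 0.084]], [[0, 0, 0], [0, -0.004, 0.084]], [[0, 0, 0], [0, -0.004, 0.083]], [[0, 0, 0], [0, 0, 0]], [[0, 0, 0], [0, 0, 0]]])

```text
time_s: 12.2
tool_pos: [518.1, -209.0, 389.6]
tcp_rot: [[0.44, 0.898, -0.006], [-0.022, 0.004, -1.0], [-0.898, 0.44, 0.021]]
wrist_force: [-0.3, 0.8, -1.0]
grip_width: 0.181
```

```bash
cat > tgt.py <<'E'
import sys
from h import *
q=np.load("p.npz");m=q["m"];cr=q["cr"]
Rm=Rz(cr[2])@R.from_euler('y',-m[3],degrees=True).as_matrix();ax=Rm[:,2];fl=m[:3]-124*ax
s=env.read_state();Rt=s["tcp_rot"];L=187.7
def want(d): # tip d above floor
    x=-ax;y=np.array([1.,0,0]);y-=y@x*x;y/=np.linalg.norm(y)
    return fl+(d+L)*ax,np.c_[x,y,np.cross(x,y)]
P,W=want(float(sys.argv[1]))
tip=s["tool_pos"]+L*Rt[:,0]
print("tip in beaker",Rm.T@(tip-fl),"F",s["wrist_force"],"t",s["time_s"])
print("shift units",Rt.T@(P-s["tool_pos"])/400,"turn units",R.from_matrix(Rt.T@W).as_rotvec()/(np.pi/4))
print("joints",np.round(s["joint_positions"],1))
E
python3 tgt.py 154
```

```text
tip in beaker [  6.00843841  -2.08848154 200.87242267] F [-0.29253279  0.84413808 -1.04036614] t 12.2
shift units [ 0.11721007 -0.01539922 -0.0060157 ] turn units [-0.00929761 -0.00024686  0.00235551]
joints [ 54.8  16.9 -43.  109.6  10.9  32.5   7.7]
```

>>> apply_moves(targets=[[[0.023, -0.003, -0.001], [0, 0, 0.001]], [[0.023, -0.003, -0.001], [0, 0, 0.001]], [[0.023, -0.003, -0.001], [0, 0, 0]], [[0.024, -0.003, -0.001], [0, 0, 0]], [[0.024, -0.003, -0.002], [0, 0, 0]], [[0, 0, 0], [0, 0, 0]], [[0, 0, 0], [0, 0, 0]]])

```text
time_s: 12.9
tool_pos: [534.6, -206.5, 345.1]
tcp_rot: [[0.443, 0.896, -0.004], [-0.021, 0.005, -1.0], [-0.896, 0.443, 0.021]]
wrist_force: [0.8, 1.2, -1.5]
grip_width: 0.181
```

```bash
python3 tgt.py 60; python3 - <<'E'
from h import *
f=[]
for n,(x,y,w,h) in(("side",(260,80,133,150)),("top",(340,120,133,150))):
    im=optics.get_image(n);cv2.imwrite(f"pics/full_{n}.png",im)
    f.append(cv2.resize(im[y:y+h,x:x+w],None,fx=3,fy=3,interpolation=cv2.INTER_CUBIC))
cv2.imwrite("pics/a3.png",np.hstack(f))
E
```

```text
tip in beaker [  1.63041898   1.54895338 153.70974184] F [ 0.76694929  1.19598786 -1.50061913] t 12.9
shift units [ 0.23426228 -0.0038788   0.00329991] turn units [-0.00717717 -0.00195193 -0.00210742]
joints [ 48.9  20.6 -38.2 112.8  16.2  25.5   2.4]
```

View pics/a3.png

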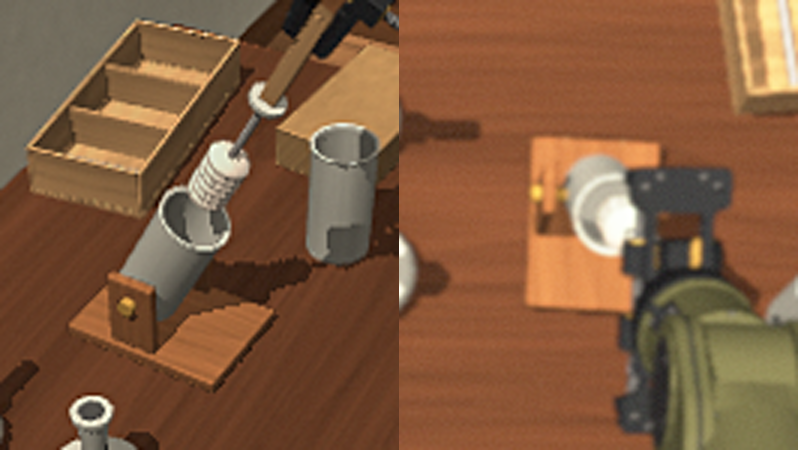

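The brush tip is above the mouth, with its axis close to the beaker's (collar at about (349,113) in the side view). I'll check the pixel prediction before inserting.

```bash
python3 - <<'E'
from h import *
s=env.read_state();p=s["tool_pos"];X=s["tcp_rot"][:,0];Z=s["tcp_rot"][:,2]
im={n:cv2.imread(f"pics/full_{n}.png") for n in("side","top")}
t=np.linspace(0,2*np.pi,60)
def ring(d,r):
    c=p+X*(187.7-d);return c+r*(np.outer(np.cos(t),s["tcp_rot"][:,1])+np.outer(np.sin(t),Z))
f=[]
for n,(x,y,w,h) in(("side",(290,90,80,110)),("top",(370,150,80,110))):
    a=cv2.resize(im[n][y:y+h,x:x+w],None,fx=5,fy=5,interpolation=cv2.INTER_CUBIC)
    for d,r in((0,20),(60,20),(133,17)):
        q=(proj(n,ring(d,r))-[x,y]+.5)*5-.5
        cv2.polylines(a,[q.round().astype(np.int32)],True,(0,0,255),1)
    q=np.load("p.npz");m=q["m"];Rm=Rz(q["cr"][2])@R.from_euler('y',-m[3],degrees=True).as_matrix()
    c=m[:3]+36*(np.outer(np.cos(t),Rm[:,0])+np.outer(np.sin(t),Rm[:,1]))
    q=(proj(n,c)-[x,y]+.5)*5-.5
    cv2.polylines(a,[q.round().astype(np.int32)],True,(255,0,0),1)
    f.append(a)
cv2.imwrite("pics/a4.png",np.hstack(f))
E
```

```text
(no output)
```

View pics/a4.png

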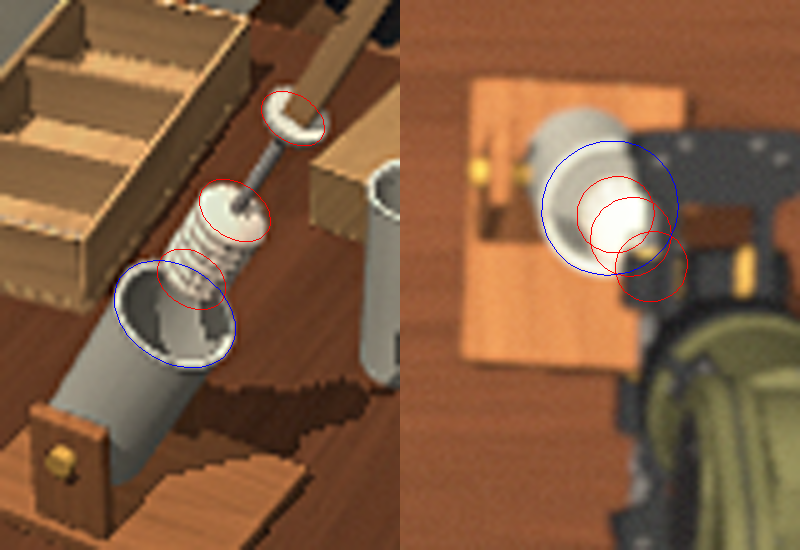

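The overlay agrees within about 2 px, so I'm inserting.

>>> apply_moves(targets=[[[0.015, -0.002, 0.002], [0, 0, 0]], [[0.025, -0.002, 0.001], [0, 0, 0]], [[0.025, 0, 0], [0, 0, 0]], [[0.025, 0, 0], [0, 0, 0]], [[0.025, 0, 0], [0, 0, 0]], [[0.025, 0, 0], [0, 0, 0]], [[0.025, 0, 0], [0, 0, 0]], [[0.025, 0, 0], [0, 0, 0]], [[0.025, 0, 0], [0, 0, 0]], [[0.025, 0, 0], [0, 0, 0]], [[0.025, 0, 0], [0, 0, 0]], [[0.025, 0, 0], [0, 0, 0]], [[0.025, 0, 0], [0, 0, 0]], [[0.025, 0, 0], [0, 0, 0]], [[0.01, 0, 0], [0, 0, 0]], [[0, 0, 0], [0, 0, 0]], [[0, 0, 0], [0, 0, 0]]])

```text
time_s: 14.7
tool_pos: [595.2, -211.1, 219.4]
tcp_rot: [[0.444, 0.896, -0.005], [-0.021, 0.005, -1.0], [-0.896, 0.444, 0.021]]
wrist_force: [0.3, 0.3, -1.8]
grip_width: 0.177
```

```bash
python3 tgt.py 0
```

```text
tip in beaker [ 0.58187518 -0.05579907 14.08044516] F [ 0.30574336  0.2817057  -1.79781084] t 14.7
shift units [ 0.03519935 -0.00049062 -0.000602  ] turn units [-0.00771644 -0.00113466 -0.00280556]
joints [ 31.6  33.2 -19.2 115.1  26.9   8.4  -8.1]
```

>>> apply_moves(targets=[[[0.007, 0, 0], [0, 0, 0]], [[0.007, 0, 0], [0, 0, 0]], [[0.006, 0, 0], [0, 0, 0]], [[0.005, 0, 0], [0, 0, 0]], [[0.003, 0, 0], [0, 0, 0]], [[0, 0, 0], [0, 0, 0]], [[0, 0, 0], [0, 0, 0]]])

```text
time_s: 15.4
tool_pos: [600.1, -211.3, 209.2]
tcp_rot: [[0.443, 0.896, -0.005], [-0.021, 0.005, -1.0], [-0.896, 0.443, 0.021]]
wrist_force: [-0.0, 0.5, -0.6]
grip_width: 0.18
```

```bash
python3 tgt.py 0
```

```text
tip in beaker [ 0.46486711 -0.00901187  2.80507014] F [-0.02970213  0.46172306 -0.64345722] t 15.4
shift units [ 0.00701158 -0.00023796 -0.00052711] turn units [-0.00774793 -0.00122171 -0.00254232]
joints [ 30.5  34.3 -17.8 115.   27.3   7.1  -8.5]
```

>>> apply_moves(targets=[[[0.003, 0, 0], [0, 0, 0]], [[0.002, 0, 0], [0, 0, 0]], [[0, 0, 0], [0, 0, 0]], [[0, 0, 0], [0, 0, 0]]])

```text
time_s: 15.8
tool_pos: [601.0, -211.3, 207.4]
tcp_rot: [[0.443, 0.896, -0.005], [-0.021, 0.005, -1.0], [-0.896, 0.443, 0.021]]
wrist_force: [0.2, 0.6, -1.0]
grip_width: 0.178
```

>>> apply_moves(targets=[[[0.002, 0, 0], [0, 0, 0]], [[0, 0, 0], [0, 0, 0]], [[0, 0, 0], [0, 0, 0]]])

```text
time_s: 16.1
tool_pos: [601.4, -211.4, 207.1]
tcp_rot: [[0.444, 0.896, -0.005], [-0.022, 0.005, -1.0], [-0.896, 0.444, 0.022]]
wrist_force: [-1.9, 0.4, 3.3]
grip_width: 0.178
```

Gentle bottom contact, about 4–5 N. Next I draw the bristles up to the mouth, then go down again.

>>> apply_moves(targets=[[[-0.01, 0, 0], [0, 0, 0]], [[-0.025, 0, 0], [0, 0, 0]], [[-0.025, 0, 0], [0, 0, 0]], [[-0.025, 0, 0], [0, 0, 0]], [[-0.025, 0, 0], [0, 0, 0]], [[-0.025, 0, 0], [0, 0, 0]], [[-0.025, 0, 0], [0, 0, 0]], [[-0.025, 0, 0], [0, 0, 0]], [[-0.025, 0, 0], [0, 0, 0]], [[-0.025, 0, 0], [0, 0, 0]], [[-0.025, 0, 0], [0, 0, 0]], [[0, 0, 0], [0, 0, 0]], [[0, 0, 0], [0, 0, 0]], [[0, 0, 0], [0, 0, 0]]])

```text
time_s: 17.5
tool_pos: [555.0, -209.1, 299.5]
tcp_rot: [[0.443, 0.897, -0.005], [-0.021, 0.005, -1.0], [-0.896, 0.443, 0.021]]
wrist_force: [0.5, 0.0, -1.2]
grip_width: 0.178
```

```bash
python3 tgt.py 0; python3 - <<'E'
from h import *
f=[]
for n,(x,y,w,h) in(("side",(270,90,100,110)),("top",(360,150,100,110))):
    im=optics.get_image(n)
    f.append(cv2.resize(im[y:y+h,x:x+w],None,fx=4,fy=4,interpolation=cv2.INTER_CUBIC))
cv2.imwrite("pics/a5.png",np.hstack(f))
E
```

```text
tip in beaker [-1.70002626e-01 -7.56921982e-02  1.03706888e+02] F [ 0.4925725   0.00573212 -1.22706986] t 17.5
shift units [ 0.25926836  0.00071823 -0.00042199] turn units [-0.00791523 -0.0015363  -0.0017286 ]
joints [ 42.8  24.9 -32.1 114.5  21.8  19.3  -2.9]
```

View pics/a5.png

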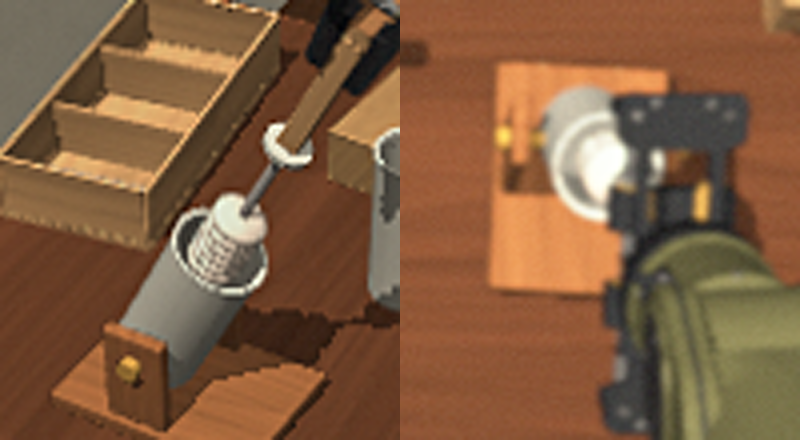

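The bristles straddle the rim at side px (327,148), the brush is centred and the beaker hasn't moved. Second push down.

>>> apply_moves(targets=[[[0.015, 0, 0], [0, 0, 0]], [[0.025, 0, 0], [0, 0, 0]], [[0.025, 0, 0], [0, 0, 0]], [[0.025, 0, 0], [0, 0, 0]], [[0.025, 0, 0], [0, 0, 0]], [[0.025, 0, 0], [0, 0, 0]], [[0.025, 0, 0], [0, 0, 0]], [[0.025, 0, 0], [0, 0, 0]], [[0.025, 0, 0], [0, 0, 0]], [[0.025, 0, 0], [0, 0, 0]], [[0.01, 0, 0], [0, 0, 0]], [[0.005, 0, 0], [0, 0, 0]], [[0.002, 0, 0], [0, 0, 0]], [[0, 0, 0], [0, 0, 0]], [[0, 0, 0], [0, 0, 0]]])

```text
time_s: 19.1
tool_pos: [600.8, -211.5, 208.2]
tcp_rot: [[0.444, 0.896, -0.005], [-0.022, 0.005, -1.0], [-0.896, 0.444, 0.021]]
wrist_force: [-0.0, -0.1, -0.9]
grip_width: 0.176
```

>>> apply_moves(targets=[[[0.002, 0, 0], [0, 0, 0]], [[0.001, 0, 0], [0, 0, 0]], [[0, 0, 0], [0, 0, 0]], [[0, 0, 0], [0, 0, 0]]])

```text
time_s: 19.5
tool_pos: [601.4, -211.5, 207.2]
tcp_rot: [[0.444, 0.896, -0.005], [-0.022, 0.005, -1.0], [-0.896, 0.444, 0.022]]
wrist_force: [-2.1, 0.2, 4.0]
grip_width: 0.177
```

Bottom contact again, about 5 N. Withdrawing along the axis, then untilting.

>>> apply_moves(targets=[[[-0.01, 0, 0], [0, 0, 0]], [[-0.028, 0, 0], [0, 0, 0]], [[-0.028, 0, 0], [0, 0, 0]], [[-0.028, 0, 0], [0, 0, 0]], [[-0.028, 0, 0], [0, 0, 0]], [[-0.028, 0, 0], [0, 0, 0]], [[-0.028, 0, 0], [0, 0, 0]], [[-0.028, 0, 0], [0, 0, 0]], [[-0.028, 0, 0], [0, 0, 0]], [[-0.028, 0, 0], [0, 0, 0]], [[-0.028, 0, 0], [0, 0, 0]], [[-0.028, 0, 0], [0, 0, 0]], [[-0.028, 0, 0], [0, 0, 0]], [[-0.028, 0, 0], [0, 0, 0]], [[-0.028, 0, 0], [0, 0, 0]], [[-0.028, 0, 0], [0, 0, 0]], [[-0.028, 0, 0], [0, 0, 0]], [[-0.028, 0, 0], [0, 0, 0]], [[-0.015, 0, 0], [0, 0, 0]], [[0, 0, 0], [0, 0, 0]]])

```text
time_s: 21.5
tool_pos: [512.5, -207.4, 387.3]
tcp_rot: [[0.445, 0.896, -0.006], [-0.022, 0.005, -1.0], [-0.895, 0.445, 0.022]]
wrist_force: [1.0, -0.3, -1.5]
grip_width: 0.18
```

>>> apply_moves(targets=[[[0, 0, 0], [0.001, 0.004, -0.084]], [[0, 0, 0], [0.001, 0.004, -0.084]], [[0, 0, 0], [0.001, 0.004, -0.084]], [[0, 0, 0], [0, 0.004, -0.084]], [[0, 0, 0], [0, 0.004, -0.084]], [[0, 0, 0], [0, 0.004, -0.084]], [[0, 0, 0], [0, 0.004, -0.08]], [[0, 0, 0], [0, 0, 0]], [[0, 0, 0], [0, 0, 0]]])

```text
time_s: 22.4
tool_pos: [512.7, -206.8, 385.6]
tcp_rot: [[0.001, 1.0, -0.002], [0.001, -0.002, -1.0], [-1.0, 0.001, -0.001]]
wrist_force: [-0.2, -0.2, -0.9]
grip_width: 0.174
```

>>> apply_moves(targets=[[[0, 0, -0.031], [0, 0, 0]], [[0, 0.001, -0.0635], [0, 0, 0]], [[0, 0.001, -0.0635], [0, 0, 0]], [[0, 0.001, -0.0635], [0, 0, 0]], [[0, 0.001, -0.0635], [0, 0, 0]], [[0, 0.001, -0.0635], [0, 0, 0]], [[0, 0.001, -0.0635], [0, 0, 0]], [[0, 0.001, -0.0635], [0, 0, 0]], [[0, 0.001, -0.0635], [0, 0, 0]], [[0, 0.001, -0.0635], [0, 0, 0]], [[0, 0.001, -0.0635], [0, 0, 0]], [[0, 0.001, -0.0635], [0, 0, 0]], [[0, 0.001, -0.0635], [0, 0, 0]], [[0, 0.001, -0.0635], [0, 0, 0]], [[0, 0.001, -0.0635], [0, 0, 0]], [[0, 0.001, -0.0635], [0, 0, 0]], [[0, 0.001, -0.0635], [0, 0, 0]], [[0, 0, -0.0635], [0, 0, 0]], [[0, 0, -0.0635], [0, 0, 0]], [[0, 0, -0.0585], [0, 0, 0]]])

```text
time_s: 24.4
tool_pos: [518.7, 287.4, 387.1]
tcp_rot: [[0.002, 1.0, -0.001], [0.002, -0.001, -1.0], [-1.0, 0.002, -0.002]]
wrist_force: [-0.1, -0.1, -0.6]
grip_width: 0.177
```

>>> apply_moves(targets=[[[0.03, 0, 0], [0, 0, 0]], [[0.05, 0, 0], [0, 0, 0]], [[0.05, 0, 0], [0, 0, 0]], [[0.05, 0, 0], [0, 0, 0]], [[0.05, 0, 0], [0, 0, 0]], [[0.05, 0, 0], [0, 0, 0]], [[0.05, 0, 0], [0, 0, 0]], [[0.035, 0, 0], [0, 0, 0]], [[0, 0, 0], [0, 0, 0]], [[0, 0, 0], [0, 0, 0]]])

```text
time_s: 25.4
tool_pos: [519.8, 285.5, 241.0]
tcp_rot: [[0.001, 1.0, -0.003], [0.001, -0.003, -1.0], [-1.0, 0.001, -0.001]]
wrist_force: [-0.3, -0.2, -0.3]
grip_width: 0.18
```

```bash
cat > hang.py <<'E'
from h import *
s=env.read_state();d=np.array([519.3,286.4,238.5])-s["tool_pos"]
print(s["tool_pos"],"to pre",s["tcp_rot"].T@d/400,"to hang",s["tcp_rot"].T@(np.array([605.5,257.6,238.5])-s["tool_pos"])/400,s["tcp_rot"][:,0],s["tcp_rot"][:,1],s["wrist_force"])
E
python3 hang.py; python3 - <<'E'
from h import *
f=[]
for n,(x,y,w,h) in(("side",(190,210,133,150)),("top",(170,130,133,150))):
    im=optics.get_image(n)
    f.append(cv2.resize(im[y:y+h,x:x+w],None,fx=3,fy=3,interpolation=cv2.INTER_CUBIC))
b=np.hstack(f);cv2.imwrite("pics/a6.png",b)
print("diff to same pose before:",np.abs(b.astype(int)-cv2.imread("pics/a2.png")).mean())
E
```

```text
[519.82425172 285.48124019 241.01231961] to pre [ 0.00628128 -0.00132283 -0.00228858] to hang [0.00643117 0.21437313 0.06912204] [ 9.46187489e-04  7.50087184e-04 -9.99999271e-01] [ 9.99995816e-01 -2.73430345e-03  9.44133253e-04] [-0.26677874 -0.15268401 -0.33257749]
diff to same pose before: 5.390481759955444
```

View pics/a6.png

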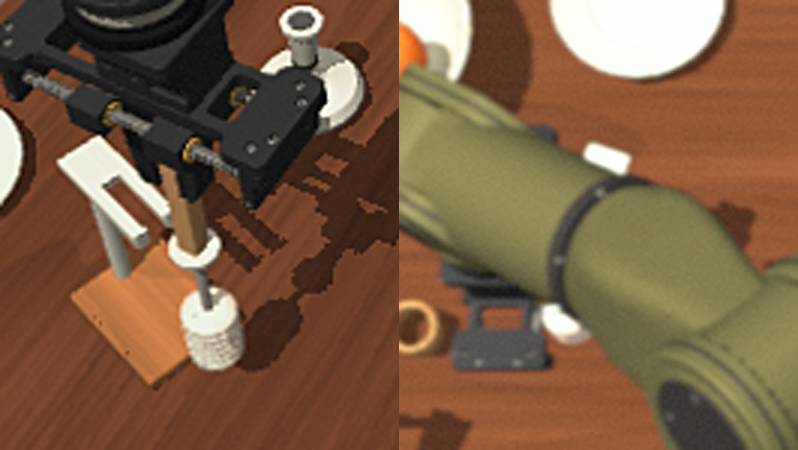

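The view matches the one just after extraction (collar and bristles at the same pixels), so nothing slipped. Now I'll slide the brush back in along the slot.

>>> apply_moves(targets=[[[0.004, -0.001, -0.002], [0, 0, 0]], [[0, 0.024, 0.008], [0, 0, 0]], [[0, 0.024, 0.008], [0, 0, 0]], [[0, 0.024, 0.008], [0, 0, 0]], [[0, 0.024, 0.008], [0, 0, 0]], [[0, 0.024, 0.008], [0, 0, 0]], [[0, 0.024, 0.008], [0, 0, 0]], [[0, 0.024, 0.008], [0, 0, 0]], [[0, 0.024, 0.008], [0, 0, 0]], [[0, 0.023, 0.008], [0, 0, 0]], [[0, 0, 0], [0, 0, 0]], [[0, 0, 0], [0, 0, 0]]])

```text
time_s: 26.7
tool_pos: [605.5, 257.9, 238.9]
tcp_rot: [[0.0, 1.0, -0.002], [0.001, -0.002, -1.0], [-1.0, 0.0, -0.001]]
wrist_force: [-0.5, -0.4, -0.7]
grip_width: 0.177
```

```bash
python3 hang.py
```

```text
[605.46012134 257.91039492 238.94533609] to pre [ 0.00112892 -0.21557311 -0.07069899] to hang [0.00111261 0.00010131 0.00077682] [ 2.47445798e-04  9.67043462e-04 -9.99999502e-01] [ 9.99997014e-01 -2.43151087e-03  2.45093805e-04] [-0.46841841 -0.40557553 -0.66231634]
```

>>> apply_moves(targets=[[[0.012, 0, 0], [0, 0, 0]], [[0.012, 0, 0], [0, 0, 0]], [[0.01, 0, 0], [0, 0, 0]], [[0.005, 0, 0], [0, 0, 0]], [[0.002, 0, 0], [0, 0, 0]], [[0, 0, 0], [0, 0, 0]], [[0, 0, 0], [0, 0, 0]]])

```text
time_s: 27.4
tool_pos: [605.7, 257.9, 222.8]
tcp_rot: [[0.001, 1.0, -0.002], [0.001, -0.002, -1.0], [-1.0, 0.001, -0.001]]
wrist_force: [-0.1, -0.6, -0.9]
grip_width: 0.177
```

```bash
python3 hang.py; python3 - <<'E'
from h import *
im=optics.get_image("side")
cv2.imwrite("pics/a7.png",cv2.resize(im[220:340,190:300],None,fx=5,fy=5,interpolation=cv2.INTER_CUBIC))
E
```

```text
[605.73693562 257.91835429 222.7605236 ] to pre [-0.03953031 -0.21620583 -0.07075759] to hang [-0.03935008 -0.00054539  0.00076018] [ 1.14992012e-03  9.38562103e-04 -9.99998898e-01] [ 0.99999684 -0.00223784  0.00114782] [-0.06946674 -0.59368126 -0.89883934]
```

View pics/a7.png

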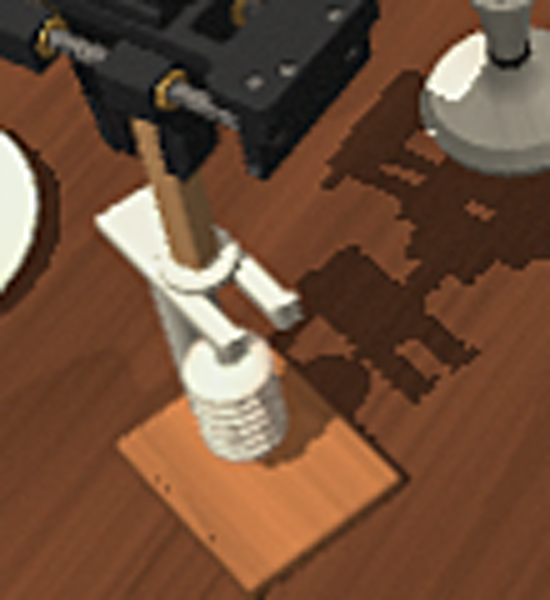

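The collar sits on the prongs at px (231,273). I'll lower a touch until it bears, then release.

>>> apply_moves(targets=[[[0.0015, 0, 0], [0, 0, 0]], [[0, 0, 0], [0, 0, 0]], [[0, 0, 0], [0, 0, 0]]])

```text
time_s: 27.75
tool_pos: [605.9, 258.1, 222.6]
tcp_rot: [[0.002, 1.0, -0.002], [0.001, -0.002, -1.0], [-1.0, 0.002, -0.001]]
wrist_force: [-0.6, -0.1, 3.7]
grip_width: 0.179
```

Collar bears on the fork. Opening slowly by stages.

>>> apply_moves(targets=[[[0, 0, 0], [0, 0, 0]], [[0, 0, 0], [0, 0, 0]], [[0, 0, 0], [0, 0, 0]], [[0, 0, 0], [0, 0, 0]]], grip=0.3)

```text
time_s: 28.15
tool_pos: [605.6, 257.8, 221.9]
tcp_rot: [[0.001, 1.0, -0.002], [0.001, -0.002, -1.0], [-1.0, 0.001, -0.001]]
wrist_force: [-0.6, 0.5, 0.2]
grip_width: 0.3
```

>>> apply_moves(targets=[[[0, 0, 0], [0, 0, 0]], [[0, 0, 0], [0, 0, 0]], [[0, 0, 0], [0, 0, 0]], [[0, 0, 0], [0, 0, 0]], [[0, 0, 0], [0, 0, 0]], [[0, 0, 0], [0, 0, 0]], [[0, 0, 0], [0, 0, 0]], [[0, 0, 0], [0, 0, 0]]], grip=1.0)

```text
time_s: 28.95
tool_pos: [605.7, 257.8, 222.1]
tcp_rot: [[0.001, 1.0, -0.002], [0.001, -0.002, -1.0], [-1.0, 0.001, -0.001]]
wrist_force: [0.5, 0.9, -0.3]
grip_width: 0.99
```

>>> apply_moves(targets=[[[-0.01, 0, 0], [0, 0, 0]], [[-0.03, 0, 0], [0, 0, 0]], [[-0.03, 0, 0], [0, 0, 0]], [[-0.03, 0, 0], [0, 0, 0]], [[-0.03, 0, 0], [0, 0, 0]], [[-0.03, 0, 0], [0, 0, 0]], [[-0.03, 0, 0], [0, 0, 0]], [[-0.03, 0, 0], [0, 0, 0]], [[-0.03, 0, 0], [0, 0, 0]], [[-0.03, 0, 0], [0, 0, 0]], [[-0.03, 0, 0], [0, 0, 0]], [[-0.03, 0, 0], [0, 0, 0]], [[0, 0, 0], [0, 0, 0]]])

```text
time_s: 30.25
tool_pos: [606.2, 258.5, 360.3]
tcp_rot: [[0.004, 1.0, -0.003], [0.003, -0.003, -1.0], [-1.0, 0.004, -0.003]]
wrist_force: [-0.3, 0.0, -0.0]
grip_width: 1.002
```

>>> apply_moves(targets=[[[0, -0.03, 0.07], [0, 0, 0]], [[0, -0.03, 0.07], [0, 0, 0]], [[0, -0.03, 0.07], [0, 0, 0]], [[0, -0.03, 0.07], [0, 0, 0]], [[0, -0.03, 0.07], [0, 0, 0]], [[0, -0.03, 0.07], [0, 0, 0]], [[0, -0.03, 0.07], [0, 0, 0]], [[0, -0.03, 0.07], [0, 0, 0]], [[0, -0.03, 0.07], [0, 0, 0]], [[0, -0.03, 0.07], [0, 0, 0]], [[0, -0.03, 0.07], [0, 0, 0]], [[0, -0.03, 0.07], [0, 0, 0]], [[0, 0, 0.07], [0, 0, 0]], [[0, 0, 0.07], [0, 0, 0]], [[0, 0, 0], [0, 0, 0]], [[0, 0, 0], [0, 0, 0]]])

```text
time_s: 31.85
tool_pos: [460.3, -134.0, 357.4]
tcp_rot: [[0.0, 1.0, -0.004], [0.001, -0.004, -1.0], [-1.0, 0.0, -0.001]]
wrist_force: [0.6, 0.5, 0.5]
grip_width: 1.001
```

```bash
python3 - <<'E'
from h import *
f=[];o={n:cv2.imread(f"pics/{n}0.png") for n in("side","top")}
for n,(x,y,w,h) in(("side",(200,120,160,220)),("top",(215,130,220,160))):
    im=optics.get_image(n);cv2.imwrite(f"pics/end_{n}.png",im)
    print(n,[ (k,round(float(np.abs(im[b:d,a:c].astype(int)-o[n][b:d,a:c]).mean()),1)) for k,(a,b,c,d) in (dict(stand=(205,230,275,335),cradle=(280,135,355,212),lit=(220,170,262,238),candle=(272,208,314,256),tin=(322,285,360,320),match=(368,240,400,260),spare=(358,118,390,170),ring=(205,378,236,406)) if n=="side" else dict(stand=(218,170,262,240),cradle=(380,160,432,226),match=(345,278,370,302),tin=(270,266,302,296))).items()])
    f.append(im)
a=cv2.resize(f[0][120:340,200:400],None,fx=2,fy=2);b=cv2.resize(f[1][130:350,215:415],None,fx=2,fy=2)
cv2.imwrite("pics/a8.png",np.hstack([a,b]))
s=env.read_state();print(s["tool_pos"],s["grip_width"],s["time_s"],s["wrist_force"])
E
```

```text
side [('stand', 3.9), ('cradle', 1.9), ('lit', 2.1), ('candle', 2.2), ('tin', 2.3), ('match', 2.0), ('spare', 4.8), ('ring', 1.9)]
top [('stand', 4.6), ('cradle', 39.8), ('match', 2.2), ('tin', 1.5)]
[ 460.64276674 -132.66162717  357.66119081] 0.9989215897462941 31.95 [-0.17331309  0.68498207  0.10992314]
```

View pics/a8.png

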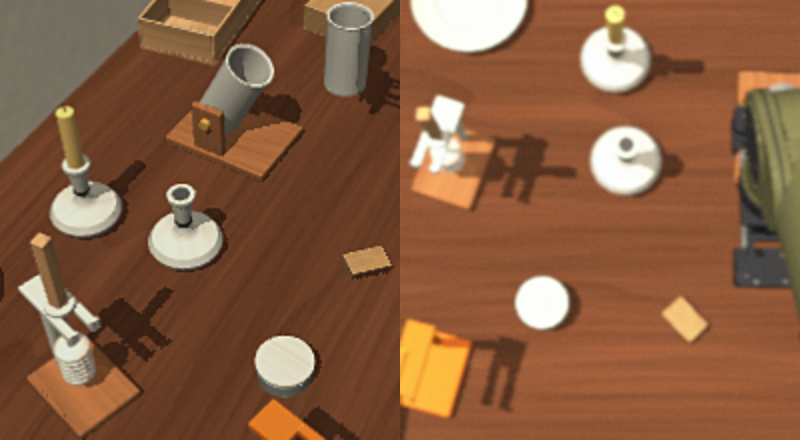

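The brush hangs upright in the fork at side px (232,275) and the beaker looks unchanged. The other objects stand where they were; only the arm and its shadow differ. Handing in.

```bash
python3 -c "
from station import env
print(env.sign_off())"
```

```text
the job is handed in; nothing more can be done
None
```

The job is done and was handed in at about 32 s of the 64 s allowed; no verdict was reported.

- **Brushing:** I took the brush out of the fork and pushed it down the leaning beaker until it touched the floor (about 5 N). I then drew it up until the bristles straddled the rim, with the tip about 20 mm below the mouth, and pushed down to contact a second time (about 5 N).
- **Hanging it back:** I slid the brush in along the slot, lowered it until the collar bore on the fork, and opened the gripper. The arm then withdrew clear of everything.
- **Last checks, side view:** The brush hangs upright within image noise of where it started. The cradle and beaker, both candlesticks, the tin, the matchbox and the ring show no change.
- **Checks that disagreed:** The spare beaker's patch in the side view differed a little more (4.8 against about 2). I put that down to the arm's shadow, since the arm never went near it. The top view's check on the cradle was unusable because the arm hid it, so the beaker's tilt rests on the side view alone.

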